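# Show the jigger from the tool case to the inspection camera

## Task

Swing the lid of the small blue-lidded tool case fully open until it rests back on its stop by itself, then take the steel jigger out and hold it up for the inspection camera: its wide mouth (the end it stands on) squarely facing the lens, the middle of the jigger 10 cm straight in front of the lens. Finish while still holding it there, still, in the air; leave the lid open, do not bump the camera, and leave the salt shaker, the spice jar and the tasting glass alone.

Things in the scene. Friction and masses are not known exactly. Their poses are not given: they have to be found in the camera images.
- case: Fixed aluminium tray of the tool case, 160 (x) x 220 (y) x 65 mm high, walls and floor 4 mm thick, open on top once the lid is up; origin at the centre of its underside on the worktop; its x axis points from the front (with the lift tab) to the hinge side, its y axis along the hinge, z up.
- case_lid (a joint): Lid hinge angle: 0 shut, 1.9 rad fully open on its stop, leaning back past upright. Opens upward about the far top edge of the tray. The lid (0.22 kg) falls shut when let go below about 1.3 rad and falls open onto the stop beyond about 1.35 rad.
- lid_tab (a point): Grip point in the black lift tab of the lid: a bar 16 mm wide (case y), 12 mm thick (z when shut), sticking 49 mm straight out of the middle of the lid's front skirt; the point is 30 mm out from the skirt, on the tab's centre line. It turns with the lid: x axis along the tab toward the hinge, y axis along the hinge. From the hinge point it lies 190 mm toward the front and 12 mm up when the lid is shut.
- lid_hinge (a point): Point on the hinge axis, middle of the far top edge of the tray, 65.5 mm above the worktop; y axis along the hinge. The blue lid is 160 x 220 mm and 30 mm deep with skirts all round, its top 95 mm above the worktop when shut.
- jigger_center (a point): Centre (half-way up) of the double-ended steel jigger, 78 mm high, 70 g or so, round: wide mouth 46 mm across at the bottom, narrow mouth 38 mm at the top, narrower at the waist some 45 mm above the bottom (finger pads closed round it there stop about 36 mm apart). At the start it stands on its wide mouth on the floor of the tray. z axis points from the wide mouth to the narrow mouth.
- jigger: The same jigger; origin at the centre of its wide mouth (39 mm from the centre along its axis), z axis toward the narrow mouth.
- camera: Fixed inspection camera on the worktop: foot 100 mm across, fork, and a round white tilting head 56 mm across reaching some 125 mm up; origin at the centre of the foot's underside; the head leans toward the camera's own -x. The head's tilt differs from one start to the next and is stiff.
- lens (a point): Front centre of the camera's lens; its z axis is the viewing direction, out of the lens (up and toward the robot).
- view_point (a point): The point on the viewing axis 100 mm in front of the lens, where the centre of the jigger is to be; axes as at the lens (z is the viewing direction, away from the lens).
- shaker: Salt shaker, 44 mm across, 90 mm high; origin at the centre of its underside. Bystander.
- spice_jar: Spice jar with a dark cap, 44 mm across, 105 mm high; origin at the centre of its underside. Bystander.
- glass: Tasting glass with a green band, 58 mm across, 82 mm high; origin at the centre of its underside. Bystander.
There are look-alikes about, which are no part of the job. Leave any green look-alike of the camera alone.

How it is judged:
On the way, in this order (a step that is already met when the one before it is completed fails the run):
1. the lid rests fully open on its stop, let go, with the jigger still in the tray (value of joint case_lid above 1.82 rad and contact force between case and the arm below 0.5 N and contact force between case and the fingers below 0.5 N and z of jigger_center in the frame of case below 0.07 m), for 0.2 s.
2. the jigger is lifted clear of the tray in the fingers (z of jigger_center in the frame of case above 0.11 m and contact force between the fingers and jigger above 0.5 N), for 0.1 s.
At the end, for the whole second after the job is handed in: The lid is still fully open (above 1.82 rad); the fingers alone hold the jigger in the air and still, its centre within 25 mm of the point 100 mm in front of the lens, its axis within 0.2 rad of the viewing axis with the wide mouth toward the lens (value of joint case_lid above 1.82 rad and distance between jigger_center and view_point below 0.025 m and angle between the z axis of jigger_center and the z axis of lens, either way round below 0.2 rad and angle between jigger_center's own z axis and vertical below 1.3 rad and contact force between the fingers and jigger above 0.5 N and contact force between jigger and case below 0.2 N and contact force between jigger and camera below 0.2 N and height (world z) of jigger_center above 0.12 m and linear speed of jigger below 0.03 m/s and angular speed of jigger below 0.2 rad/s); the arm keeps its last pose, push and grip.
It fails at once if the camera is bumped (over 3 N) or turned (contact force between camera and the arm above 3 N or contact force between camera and the fingers above 3 N or contact force between camera and jigger above 3 N or distance of lens from where it was at the start of the episode above 0.004 m).
It fails at once if the salt shaker is disturbed (distance of shaker from where it was at the start of the episode above 0.02 m).
It fails at once if the spice jar is disturbed (distance of spice_jar from where it was at the start of the episode above 0.02 m).
It fails at once if the tasting glass is disturbed (distance of glass from where it was at the start of the episode above 0.02 m).
It also fails if it takes over 53 s, if anything falls off the work surface, if the arm or the gripper's body presses on something with over 40 N, if the wrist force passes 120 N, or if a joint passes its speed limit or range.

## Robot

A 7-joint arm with a two-finger parallel gripper is mounted at the origin on a cart in front of the work surface, level with it; the furniture and walls round the work are solid. World frame = base frame: x ahead of the robot, y to its left, z up, the work surface at z = 0. Lengths are in m, angles in rad, forces in N, time in s.
With the tool pointing down it reaches from about 0.425 to 1.025 m from the base axis. Payload 9.4 kg.
Tool frame: the origin (TCP) lies at the very end of the fingers, on their centre line; the grasp point (between the pads) lies manip.grasp_offset behind it (manip.grasp_offset is the distance from the TCP to the grasp point, in m); z points along the fingers, y is the line along which they close (so a half turn about z gives the same grasp; the last joint's range is limited). The gripper opens to 93 mm and grips with 3 to 60 N. Pads are 15 mm wide; open, the fingers measure 128 mm over their backs; the gripper's body (75 mm by 188 mm) begins 65 mm behind the grasp point.
Start: joints at [-1.18, 0.599, -0.003, 1.599, 0.002, 0.943, -0.08], TCP at [0.327, 0.647, 0.219] pointing down, gripper open.
Joint ranges: [-2.57, 2.57], [-0.35, 1.97], [-1.29, 1.29], [0.11, 2.56], [-1.05, 4.19], [0.11, 1.86], [-2.63, 2.63]. Speed limits (rad/s): [2.22, 2.22, 3.01, 3.01, 3.14, 3.14, 3.14].

## Interface

Orientations are given as a unit quaternion [w, x, y, z].
In Python, from workcell import manip, set_gripper, planner, vision, status gives the robot as it stands. The module is installed in compiled form; this text tells all that it offers. Calls block until the motion is done:
- manip.goto(position, orientation): joint-space move of the TCP to a pose.
- manip.movel(position, ori=None, rate=0.15, max_force=None): straight line of the TCP; ori=None keeps the orientation; rate is the mean speed in m/s. With max_force (N) it stops when the force on the tool has changed by that much, and returns True; else False.
- manip.set_joints(angles): joint-space move.
- set_gripper(opening): finger opening in m; the grip force is fixed at half the most; returns when the fingers have stopped.
- manip.hold(seconds).
- planner.inverse_kinematics(position, orientation): joint angles nearest the present ones, or None.
- vision.snapshot(name): name is "side" or "top"; returns (picture, depth): 480x640x3 uint8, blue, green, red; 480x640 float32, m along the optical axis (not along the pixel's ray), 0 where there is no reading.
- vision.camera_params(name): a dict with "vfov" (degrees; the focal length in pixels is half the picture's height over the tangent of half this angle, whatever the lens; pixels are square), "cx", "cy" (the principal point, pixels), "T" (4x4, takes a point from camera to world coordinates). Camera axes: x right, y down, z forward; pixel columns grow to the right and rows downward; lengths in m; the calibration is good to about 2 mm. A picture is of the moment at which its call begins. camera_params takes no time and is no camera call.
A pose or a line that the arm cannot do raises manip.Unreachable and nothing moves.
- manip.job_done(): hands the job in; it is judged then, once.
Trained networks look in the newest picture that a camera, given by its name, has taken for a name from the list of things; names that differ only in an ending like _2 or _b are one class to them, and where a whole thing is asked for, a point or a joint stands for the part that bears it (a point fixed in the world has none). Each returns a list of dicts, best first, with "score" (0 to 1); they miss things now and then, are a little off and sometimes report something else, mostly with a low value. They report only what shows in the picture. A call takes as long as a camera call. They do not tell look-alikes from the thing itself.
- vision.silhouettes(camera, thing): "mask" (480x640 bool, what is visible of it) and "box" ([left, top, right, bottom] in pixels, round what is visible of it).
Readings, each from a call of its own:
- status.get_time(): time.
- status.get_qpos(): joint angles.
- status.get_qd(): joint speeds.
- status.get_joint_torque(): joint torques, N m.
- status.get_tcp_pos(): TCP position.
- status.get_ee_rot(): TCP orientation.
- status.get_ft_force(): force on the tool from outside, world axes, zero at the start.
- status.get_torque(): the same for the moment, N m.
- status.get_grip_width(): finger opening in m.
- status.get_grip_force(): force on a finger pad.
Only numpy, scipy, OpenCV 4.12 (cv2) and the standard library are available. Lean on these libraries where they do the work, as an engineer would, in place of code of your own. Each camera call takes 0.05 s, during which the arm holds its last target. There are 200 camera calls.

## Working session

There is one attempt and no reset: what is moved stays moved. The work goes in short steps, each a Python script; the robot and the scene stay as the last script left them, time stands still between calls to the robot, and variables do not carry over. Pictures are saved under pics/ and viewed, at most 10 in all, crops included, and the job is handed in when it is done.

```bash
mkdir -p pics; python3 - <<'E'
from workcell import manip, set_gripper, planner, vision, status
import cv2, numpy as np
for n in("top","side"):
    im,d=vision.snapshot(n); cv2.imwrite(f"pics/{n}0.png",im); np.savez(f"{n}0.npz",im=im,d=d)
    p=vision.camera_params(n); print(n,p['vfov'],p['cx'],p['cy'],np.round(p['T'],4).tolist())
    for t in("case","case_lid","lid_tab","camera","lens","jigger","shaker","spice_jar","glass"):
        try: print(t,[(round(r['score'],2),list(map(int,r['box']))) for r in vision.silhouettes(n,t)][:4])
        except Exception as e: print(t,e)
print(manip.grasp_offset,status.get_time(),status.get_ee_rot())
E
```

```text
top 51.74576228973113 323.03034447135815 234.03666220168046 [[-0.018, -0.9836, 0.1792, 0.3041], [-0.9998, 0.0194, 0.006, -0.0292], [-0.0094, -0.1791, -0.9838, 1.5245], [0.0, 0.0, 0.0, 1.0]]
case [(0.68, [192, 198, 279, 273]), (0.62, [417, 262, 435, 278])]
case_lid [(0.98, [191, 198, 276, 276]), (0.62, [193, 199, 277, 275])]
lid_tab [(0.93, [194, 196, 275, 270])]
camera [(0.95, [355, 197, 388, 230]), (0.91, [305, 192, 340, 223])]
lens [(0.91, [362, 194, 378, 222]), (0.68, [312, 194, 330, 215])]
jigger []
shaker [(0.61, [421, 264, 433, 276])]
spice_jar [(0.73, [311, 156, 329, 181])]
glass [(0.84, [410, 294, 435, 313])]
side 43.64964167686619 328.38672170200664 235.75826100228377 [[0.8794, -0.4129, 0.237, 0.2301], [-0.4761, -0.768, 0.4284, -0.62], [0.0051, -0.4896, -0.8719, 1.3237], [0.0, 0.0, 0.0, 1.0]]
case [(0.91, [238, 113, 338, 214]), (0.47, [237, 114, 336, 200])]
case_lid [(0.72, [236, 111, 338, 204])]
lid_tab []
camera [(0.83, [342, 200, 382, 256]), (0.61, [365, 257, 404, 308])]
lens [(0.98, [354, 207, 378, 235]), (0.95, [372, 256, 405, 284])]
jigger []
shaker [(0.84, [342, 363, 366, 387])]
spice_jar [(0.66, [393, 190, 411, 226])]
glass [(0.6, [297, 374, 324, 406])]
0.0188 1.0 [4.05735117e-05 2.31788953e-01 9.72766097e-01 9.31461171e-06]
```

```bash
python3 - <<'E'
import cv2
a=cv2.imread("pics/top0.png")[130:330,170:450]; b=cv2.imread("pics/side0.png")[90:420,220:480]
cv2.imwrite("pics/top0c.png",cv2.resize(a,None,fx=2.85,fy=2.85,interpolation=2)); cv2.imwrite("pics/side0c.png",cv2.resize(b,None,fx=1.8,fy=1.8,interpolation=2))
E
```

```text
(no output)
```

View pics/top0c.png

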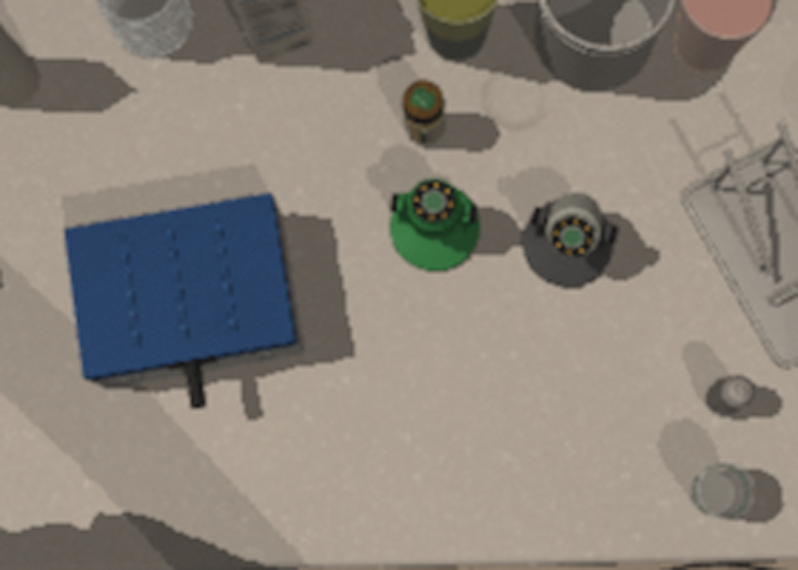

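View pics/side0c.png

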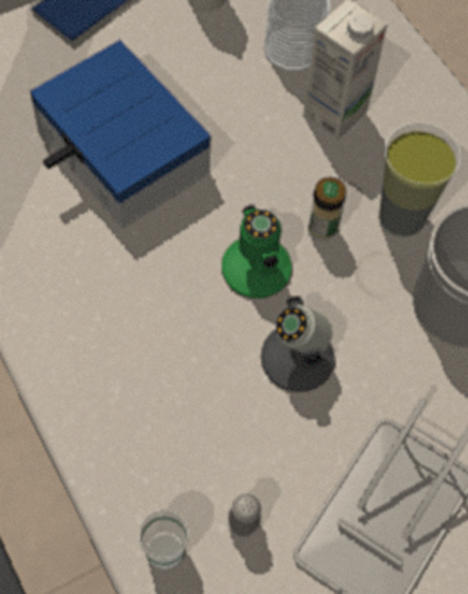

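The top crop shows the blue lid, spanning (65–295, 195–380), with its black tab at (197, 385). The white camera's lens is at (572, 236), with the green look-alike to its left. The shaker (735, 393) and glass (722, 490) are on the right, and the spice jar is at (424, 105). The side view agrees.

```bash
cat > h.py <<'E'
from workcell import manip, set_gripper, planner, vision, status
import cv2, numpy as np
from scipy.spatial.transform import Rotation as R
def cloud(n,d):
    p=vision.camera_params(n); f=240/np.tan(np.radians(p['vfov'])/2)
    v,u=np.mgrid[:480,:640]; c=np.stack([(u-p['cx'])/f*d,(v-p['cy'])/f*d,d],-1)
    return c@p['T'][:3,:3].T+p['T'][:3,3]
def quat(M): return R.from_matrix(M).as_quat(scalar_first=True)
E
python3 - <<'E'
from h import *
C={}
for n in("top","side"):
    z=np.load(f"{n}0.npz"); im,d=z['im'],z['d']; P=cloud(n,d); C[n]=P
    hsv=cv2.cvtColor(im,cv2.COLOR_BGR2HSV)
    box={"top":(190,194,280,280),"side":(230,108,345,215)}[n]
    m=np.zeros((480,640),bool); m[box[1]:box[3],box[0]:box[2]]=1
    blue=m&(hsv[...,0]>100)&(hsv[...,0]<130)&(hsv[...,1]>130)&(d>0)&(P[...,2]>.088)&(P[...,2]<.105)
    q=P[blue]; r=cv2.minAreaRect(q[:,:2].astype(np.float32)); print(n,"lid",blue.sum(),np.median(q[:,2]),r, cv2.boxPoints(r).round(3).tolist())
    dark=m&(im.max(-1)<60)&(d>0)&(P[...,2]>.06)&(P[...,2]<.1); q=P[dark]; print("tab",len(q),q.mean(0).round(4),q.min(0).round(3),q.max(0).round(3))
    tb={"top":(232,255,245,276),"side":(242,165,265,185)}[n]
    q=P[tb[1]:tb[3],tb[0]:tb[2]].reshape(-1,3); q=q[(q[:,2]>.06)&(q[:,2]<.09)]; print("tab2",len(q),q.mean(0).round(4))
    # bystanders + camera heights
    for t in("camera","lens","shaker","spice_jar","glass"):
        for s in vision.silhouettes(n,t)[:2]:
            q=P[s['mask']&(d>0)]
            if len(q): print(t,round(s['score'],2),len(q),np.median(q,0).round(3),np.percentile(q,[3,97],axis=0).round(3).tolist())
    # lens neighbourhood
    b={"top":(350,190,395,235),"side":(360,250,412,312)}[n]
    q=P[b[1]:b[3],b[0]:b[2]]; print((q[::3,::3,2]*1000).astype(int))
a=cv2.imread("pics/top0.png")[185:245,345:405]; b=cv2.imread("pics/side0.png")[250:310,355:415]
cv2.imwrite("pics/lens.png",np.hstack([cv2.resize(x,(400,400),interpolation=0) for x in(a,b)]))
E
```

```text
top lid 3798 0.09450811341807863 ((0.5829727649688721, 0.24637266993522644), (0.16037869453430176, 0.21869240701198578), 8.874231338500977) [[0.4869999885559082, 0.34200000762939453], [0.5210000276565552, 0.12600000202655792], [0.6790000200271606, 0.1509999930858612], [0.6449999809265137, 0.367000013589859]]
tab 195 [0.5119 0.2119 0.0839] [0.458 0.126 0.06 ] [0.657 0.337 0.099]
tab2 108 [0.4828 0.2296 0.0816]
camera 0.95 758 [ 0.624 -0.161  0.088] [[0.596, -0.203, 0.005], [0.667, -0.125, 0.123]]
camera 0.91 789 [ 0.646 -0.02   0.054] [[0.616, -0.062, 0.004], [0.686, 0.023, 0.122]]
lens 0.91 406 [ 0.633 -0.165  0.108] [[0.607, -0.194, 0.006], [0.674, -0.139, 0.124]]
lens 0.68 332 [ 0.652 -0.02   0.115] [[0.632, -0.046, 0.065], [0.68, 0.004, 0.123]]
shaker 0.61 169 [ 0.459 -0.319  0.078] [[0.445, -0.338, 0.029], [0.475, -0.307, 0.091]]
spice_jar 0.73 338 [ 0.764 -0.012  0.094] [[0.752, -0.034, -0.002], [0.827, 0.009, 0.109]]
glass 0.84 319 [ 0.363 -0.319  0.015] [[0.34, -0.336, -0.0], [0.387, -0.284, 0.08]]
[[ -2  -2  -2  -2   0   6  -1   1   0  -3   3   3   2   0  -4]
 [ -6   0  -4  -
[... 3182 characters left out ...]
9   90   14
    16   15    2   -3]
 [  -1    4    8    7   11   15   14   13   14 1323   62   62   16    8
    11    6   -7    0]
 [  -1    2    3    3    8    9   14   16   19   44   46   12   11    8
     7    0   -1    2]
 [   0   -4    0    9    8   14   15   13   21   11   13   12   13    9
     6    1    2    0]
 [  -1   -1 1323    0    7    8   12   12   11   13   13   14    5   10
    -5    4    3    0]
 [   1    0    0   -1    1    0   14    9    9    7    8    5    9   -2
     2   -1    1    3]
 [   0    0   -2    6   -1    0    0    4    0    5    2   -1    3   -2
     2    0    0   -3]
 [   0   -5    0    1    1    1    0 1323    1   -2   -4    1    2    5
     5   -2   -1    1]]
```

View pics/lens.png

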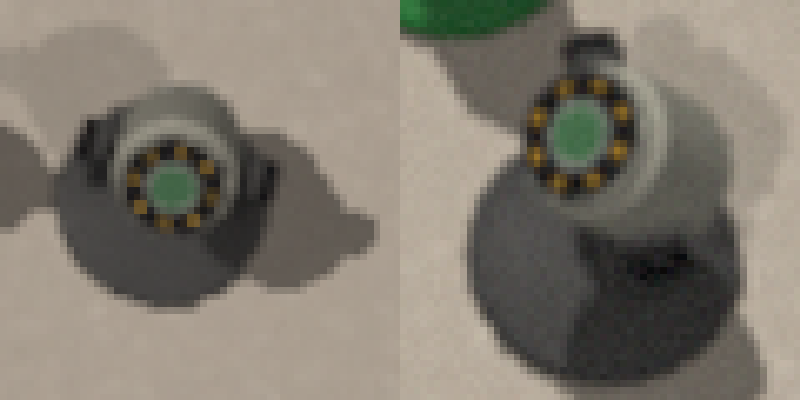

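The lens disc is centred at top-picture pixel (370.4, 212.5) and side-picture pixel (381.5, 269.3). The depth shows it about 0.11 m up. The lid rectangles agree in both views at 160 x 220 mm, 95 mm high and yawed about 9°. Next I'll fit the lens plane and open the lid.

```bash
cat >> h.py <<'E'
yaw=np.radians(9.2); cx=np.array([np.cos(yaw),np.sin(yaw),0]); cy=np.array([-np.sin(yaw),np.cos(yaw),0]); Z=np.array([0,0,1.])
ctr=np.array([.5826,.2465,0]); hinge=ctr+.08*cx+.0655*Z; GO=manip.grasp_offset
def tab(th): return hinge+cx*(-.19*np.cos(th)+.012*np.sin(th))+Z*(.19*np.sin(th)+.012*np.cos(th))
def pose(y,z): return np.column_stack([np.cross(y,z),y,z])
E
python3 - <<'E'
from h import *
Q=[]
for n,c,r in(("top",(370.4,212.5),6),("side",(381.5,269.3),7)):
    d=np.load(f"{n}0.npz")['d']; P=cloud(n,d); v,u=np.mgrid[:480,:640]
    q=P[((u-c[0])**2+(v-c[1])**2<r*r)&(d>0)]; q=q[np.abs(q[:,2]-np.median(q[:,2]))<.03]
    for _ in range(3):
        m=q.mean(0); nn=np.linalg.svd(q-m)[2][2]; nn*=np.sign(nn[2]); e=(q-m)@nn; q=q[np.abs(e)<2.5*e.std()]
    print(n,len(q),m.round(4),nn.round(3),"tilt",np.degrees(np.arccos(nn[2])),e.std()); Q.append(q)
Q=[q-q.mean(0) for q in Q]; nn=np.linalg.svd(np.vstack(Q))[2][2]; nn*=np.sign(nn[2]); print("joint n",nn.round(3))
# triangulate
A=[];b=[]
for n,c in(("top",(370.4,212.5)),("side",(381.5,269.3))):
    p=vision.camera_params(n); f=240/np.tan(np.radians(p['vfov'])/2); r=p['T'][:3,:3]@[(c[0]-p['cx'])/f,(c[1]-p['cy'])/f,1]; r/=np.linalg.norm(r); M=np.eye(3)-np.outer(r,r); A.append(M); b.append(M@p['T'][:3,3])
print("tri",np.linalg.lstsq(np.vstack(A),np.hstack(b),rcond=None)[0].round(4))
ori=quat(pose(cy,-Z))
for th in(0,.9,1.75): print(tab(th).round(3), planner.inverse_kinematics(tab(th)-GO*Z,ori))
manip.goto(tab(0)+.1*Z,ori); manip.movel(tab(0)-GO*Z,rate=.12,max_force=8)
print(status.get_tcp_pos(),status.get_ft_force()); set_gripper(0.0)
print(status.get_grip_width(),status.get_grip_force(),status.get_time())
E
```

```text
top 110 [ 0.6222 -0.1599  0.1133] [-0.625  0.154  0.765] tilt 40.074112068939975 0.0024797202232086303
side 152 [ 0.6229 -0.1579  0.114 ] [-0.573  0.17   0.802] tilt 36.71135550423614 0.0021438744350450426
joint n [-0.597  0.166  0.785]
tri [ 0.6214 -0.1595  0.118 ]
[0.474 0.229 0.078] [-0.46102659  0.61304736 -0.13906663  2.17309684  0.22333442  0.36837626
  0.94755682]
[0.554 0.242 0.222] [-0.39562585  0.47656221 -0.15778325  1.89215216  0.10260931  0.78059149
  1.12226332]
[0.707 0.267 0.25 ] [-0.34575784  0.63133229 -0.15395378  1.50146034  0.10661465  1.01700877
  1.20476466]
[0.47428874 0.22912991 0.05919604] [-0.37990808 -0.85366831  0.46779091]
0.01544339463909786 29.990133047103882 5.4583
```

```bash
python3 - <<'E'
from h import *
for th in np.linspace(0,1.7,12)[1:]:
    hit=manip.movel(tab(th)-GO*Z,rate=.15,max_force=60)
    print(round(th,2),hit,status.get_ft_force().round(1),round(status.get_grip_width(),4))
    if hit: break
im,d=vision.snapshot("side"); cv2.imwrite("pics/s1.png",im[60:360,150:550]); print(status.get_time())
E
```

```text
0.15 False [-2.2 11.  -1. ] 0.0156
0.31 False [-1.9 10.8 -1.1] 0.0155
0.46 False [-1.   9.9 -0.1] 0.0156
0.62 False [-1.4  9.3  0.5] 0.0157
0.77 False [-2.   8.7  1.3] 0.016
0.93 False [-0.7  7.8  1.9] 0.016
1.08 False [-1.   7.8  2.3] 0.0161
1.24 False [0.2 6.8 2.8] 0.0155
1.39 False [-0.4  7.4  3.4] 0.0157
1.55 False [0.1 5.8 3.7] 0.0161
1.7 False [1.7 6.5 5.4] 0.0158
9.3583
```

View pics/s1.png

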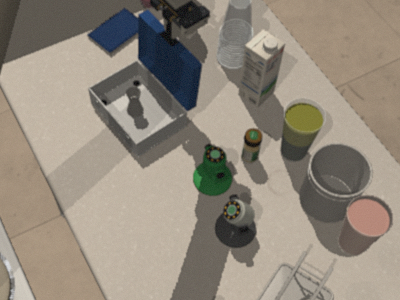

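The lid is up at about 1.7 rad with the tab still gripped at (172, 35). The jigger stands in the tray near (133, 100). Now I'll release, back off and locate it.

```bash
python3 - <<'E'
from h import *
set_gripper(.093)
p=np.array(status.get_tcp_pos()); manip.movel(p+.10*Z,rate=.25); 
manip.goto(ctr-.12*cx+.30*Z,quat(pose(cy,-Z))); print(status.get_time())
o=[]
for n in("side","top"):
    im,d=vision.snapshot(n); np.savez(f"{n}2.npz",im=im,d=d); P=cloud(n,d)
    c=[(P-ctr)@a for a in(cx,cy)]
    m=(abs(c[0])<.072)&(abs(c[1])<.102)&(P[...,2]>.02)&(P[...,2]<.1)&(d>0)
    q=P[m]; print(n,m.sum(),"top rim z",np.percentile(q[:,2],[50,95]) if m.sum() else 0)
    s=vision.silhouettes(n,"jigger"); 
    for r in s[:2]:
        q=P[r['mask']&(d>0)]; t=q[(q[:,2]>.07)&(q[:,2]<.095)]; print(r['score'],r['box'],np.median(q,0).round(3),len(t),t.mean(0).round(4) if len(t) else 0,(t.min(0)+t.max(0))/2 if len(t) else 0)
    v,u=np.where(m) 
    x={"side":(230,110,350,220),"top":(185,160,290,285)}[n]
    o.append(cv2.resize(im[x[1]:x[3],x[0]:x[2]],(400,400),interpolation=2))
    lid=P[(P[...,2]>.12)&(P[...,2]<.26)&(np.abs((P-hinge)@cy)<.1)&((P-hinge)@cx>-.08)&((P-hinge)@cx<.15)]
    if len(lid): pf=np.polyfit(lid[:,2],(lid-hinge)@cx,1); print("lid angle",np.pi/2+np.arctan(pf[0]))
cv2.imwrite("pics/j.png",np.hstack(o))
E
```

```text
12.1417
side 327 top rim z [0.05748685 0.08226398]
0.96 [275.3, 144.8, 296.1, 178.5] [0.58  0.255 0.05 ] 93 [0.5825 0.2661 0.0774] [0.58210514 0.26210588 0.07876266]
0.49 [343.4, 361.9, 366.3, 387.7] [ 0.458 -0.332  0.077] 208 [ 0.4623 -0.3288  0.0847] [ 0.46364575 -0.32850013  0.08221839]
lid angle 1.716012408036442
top 146 top rim z [0.05266575 0.07921419]
0.56 [222.9, 225.9, 240.6, 240.4] [0.585 0.26  0.052] 28 [0.59   0.2617 0.0768] [0.58102837 0.25978684 0.07838371]
lid angle 1.7151374919470685
```

View pics/j.png

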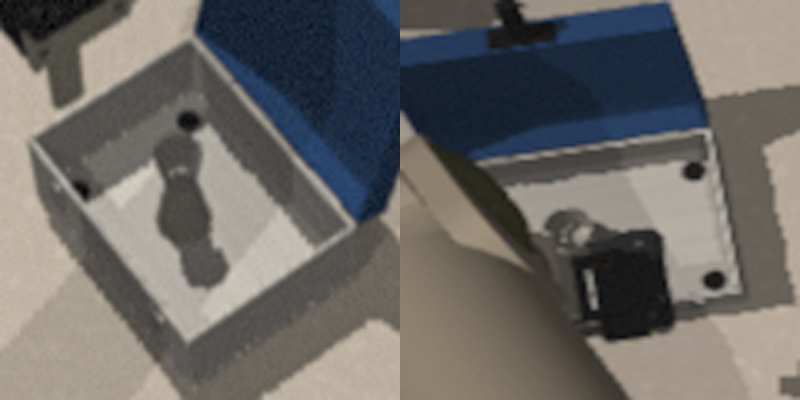

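The side crop shows the jigger standing in the tray at zoomed (180, 190), with its shadow below it; the arm partly hides it in the top view. My rough lid-angle fit mixes skirts and panel, so I'll refit both robustly. I'll get the lid panel plane by RANSAC and the jigger by matching its silhouette to a model.

```bash
cat >> h.py <<'E'
from scipy.optimize import minimize
def lid_angle(n,d):
    P=cloud(n,d); a=np.stack([(P-hinge)@cx,(P-hinge)@cy,P[...,2]-.0655],-1)[d>0]
    a=a[(abs(a[:,1])<.1)&(a[:,0]>-.06)&(a[:,0]<.15)&(a[:,2]>.03)&(a[:,2]<.17)][:,[0,2]]
    rng=np.random.default_rng(0); best=None
    for _ in range(300):
        p,q=a[rng.choice(len(a),2,0)]; t=q-p
        if np.linalg.norm(t)<.05: continue
        nn=np.array([-t[1],t[0]])/np.linalg.norm(t); k=np.abs((a-p)@nn)<.005
        if best is None or k.sum()>best.sum(): best=k
    s=a[best]; t=np.linalg.svd(s-s.mean(0))[2][0]; t*=np.sign(t[1]); return np.pi-np.arctan2(t[1],t[0]),best.sum(),len(a),s.mean(0).round(3)
PR=[(0,.023),(.045,.0165),(.078,.019)]
def jmask(n,base,ax):
    p=vision.camera_params(n); f=240/np.tan(np.radians(p['vfov'])/2); K=np.array([[f,0,p['cx']],[0,f,p['cy']],[0,0,1]]); Ti=np.linalg.inv(p['T'])
    u=np.cross(ax,[.3,.9,.1]); u/=np.linalg.norm(u); w=np.cross(ax,u); t=np.linspace(0,2*np.pi,40)[:,None]
    m=np.zeros((1920,2560),np.uint8); rings=[base+h*ax+r*(np.cos(t)*u+np.sin(t)*w) for h,r in PR]
    px=[(lambda c:(c@K.T)[:,:2]/c[:,2:])(g@Ti[:3,:3].T+Ti[:3,3]) for g in rings]
    for a,b in zip(px,px[1:]): cv2.fillConvexPoly(m,cv2.convexHull(((np.vstack([a,b])+.5)*4).astype(np.float32)).astype(np.int32),1)
    return cv2.resize(m.astype(np.float32),(640,480),interpolation=cv2.INTER_AREA)
def iou(m,k): return np.minimum(m,k).sum()/np.maximum(m,k).sum()
E
python3 - <<'E'
from h import *
for n in("side","top"): print(n,lid_angle(n,np.load(n+"2.npz")['d']))
vision.snapshot("side"); k=vision.silhouettes("side","jigger")[0]['mask'].astype(float)
print(k.sum())
r=minimize(lambda x:-iou(jmask("side",np.array([x[0],x[1],.004]),Z),k),[.582,.26],method="Nelder-Mead",options=dict(initial_simplex=[[.575,.255],[.59,.255],[.58,.27]]))
b=r.x; print(b,-r.fun,"in case",(b-ctr[:2])@cx[:2],(b-ctr[:2])@cy[:2],status.get_time())
E
```

```text
side (np.float64(1.8853827415282272), np.int64(1787), 2336, array([0.057, 0.081]))
top (np.float64(1.8745624300689034), np.int64(1335), 1818, array([0.055, 0.08 ]))
390.0
[0.58341869 0.26335338] 0.8989547038327527 in case 0.003502697190829556 0.016505692711922197 12.4417
```

The lid is at about 1.88 rad, resting on its stop. The jigger is near the tray's centre and consistent with the depth estimate, so I'll grasp it.

```bash
cat >> h.py <<'E'
lens=np.array([.622,-.159,.1145]); nv=np.array([-.597,.166,.785]); nv/=np.linalg.norm(nv); view=lens+.1*nv
yf=np.cross(nv,[1,0,0]); yf=np.array([nv[1],-nv[0],0]); yf/=np.linalg.norm(yf); MF=pose(yf,-nv)
E
python3 - <<'E'
from h import *
J=np.array([.583,.2622,0]); o=quat(pose(cy,-Z))
print(view,yf,planner.inverse_kinematics(view+.006*nv-GO*nv,quat(MF)))
manip.goto(J+.16*Z,o); print(manip.movel(J+.030*Z,rate=.1,max_force=8),status.get_tcp_pos())
set_gripper(0); print("grip",status.get_grip_width(),status.get_grip_force())
manip.movel(J+.30*Z,rate=.15); print("grip",status.get_grip_width(),status.get_grip_force(),status.get_time())
im,d=vision.snapshot("side"); s=vision.silhouettes("side","jigger"); print([(r['score'],r['box']) for r in s[:3]],lid_angle("side",d))
cv2.imwrite("pics/g.png",cv2.resize(im[20:220,200:420],None,fx=2.5,fy=2.5))
E
```

```text
[ 0.56230567 -0.14240158  0.19299254] [0.26789356 0.96344852 0.        ] [ 0.84543866  0.61484335 -1.09200676  2.42382666  2.02579931  0.76791431
 -0.55137558]
False [0.58337003 0.26236842 0.03063088]
grip 0.03586930523844486 30.000079014568115
grip 0.03580531278648366 29.999914056256188 17.575
[(0.68, [271.6, 84.2, 288.3, 108.9])] (np.float64(1.8831246862404143), np.int64(1757), 2229, array([0.057, 0.081]))
```

View pics/g.png

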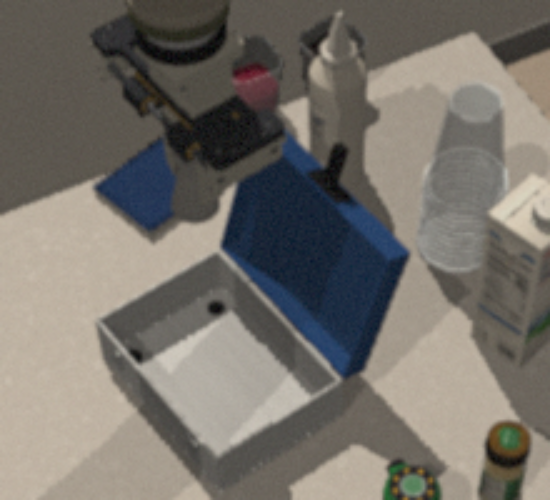

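The jigger is held upright in the fingers at (195, 190), the tray is empty and the lid is open. Next I'll look for a comfortable final arm posture over the free rotation about the viewing axis.

```bash
python3 - <<'E'
from h import *
q0=np.array(status.get_qpos()); print(q0.round(2))
for a in np.arange(-180,180,15):
    M=MF@R.from_euler('z',a,degrees=True).as_matrix(); out=[]
    for h in(0,.08):
        q=planner.inverse_kinematics(view+(.006-GO+h)*nv,quat(M)); out.append(None if q is None else np.array(q))
    if all(x is not None for x in out): print(a,[x.round(2).tolist() for x in out],round(np.abs(out[1]-q0).max(),2),round(np.abs(out[1]-out[0]).max(),2))
E
```

```text
[-0.39  0.42 -0.18  1.71  0.09  1.02  1.13]
-180 [[0.43, 0.44, -0.46, 2.45, 2.43, 0.49, 2.13], [0.29, 0.23, -0.28, 2.48, 2.38, 0.3, 2.15]] 2.29 0.21
-165 [[0.4, 0.43, -0.43, 2.45, 2.46, 0.48, 1.84], [0.38, 0.24, -0.39, 2.48, 2.3, 0.32, 1.96]] 2.22 0.2
-150 [[0.41, 0.44, -0.44, 2.45, 2.44, 0.48, 1.59], [0.35, 0.23, -0.35, 2.48, 2.33, 0.31, 1.67]] 2.25 0.2
-135 [[0.47, 0.45, -0.52, 2.44, 2.38, 0.5, 1.4], [0.31, 0.23, -0.3, 2.48, 2.37, 0.31, 1.37]] 2.28 0.22
-120 [[0.54, 0.46, -0.61, 2.44, 2.32, 0.53, 1.21], [0.28, 0.23, -0.27, 2.48, 2.39, 0.3, 1.09]] 2.3 0.34
-105 [[0.85, 0.61, -1.09, 2.42, 2.03, 0.77, 1.28], [0.32, 0.23, -0.32, 2.48, 2.35, 0.31, 0.87]] 2.27 0.77
-90 [[0.72, 0.53, -0.89, 2.43, 2.14, 0.65, 0.89], [0.32, 0.23, -0.32, 2.48, 2.35, 0.31, 0.6]] 2.27 0.57
-75 [[0.55, 0.47, -0.63, 2.44, 2.3, 0.54, 0.44], [0.43, 0.24, -0.45, 2.48, 2.26, 0.33, 0.44]] 2.17 0.22
-60 [[0.47, 0.45, -0.52, 2.44, 2.38, 0.5, 0.09], [0.4, 0.24, -0.41, 2.48, 2.29, 0.33, 0.15]] 2.2 0.21
-45 [[0.85, 0.61, -1.09, 2.42, 2.03, 0.77, 0.23], [0.91, 0.37, -1.08, 2.45, 1.91, 0.55, 0.28]] 1.82 0.24
-30 [[0.85, 0.6
[... 751 characters left out ...]
42, 2.03, 0.77, -1.86], [0.91, 0.37, -1.08, 2.45, 1.91, 0.55, -1.82]] 2.95 0.24
90 [[0.85, 0.61, -1.09, 2.42, 2.03, 0.77, -2.12], [0.91, 0.37, -1.08, 2.45, 1.91, 0.55, -2.08]] 3.21 0.24
105 [[-0.18, 0.44, 0.37, 2.48, 3.27, 0.42, 2.58], [-0.4, 0.25, 0.58, 2.52, 3.32, 0.26, 2.55]] 3.23 0.22
120 [[-0.05, 0.42, 0.18, 2.48, 3.05, 0.41, 2.53], [-0.25, 0.23, 0.38, 2.51, 3.05, 0.25, 2.54]] 2.96 0.2
135 [[0.09, 0.41, -0.0, 2.47, 2.85, 0.41, 2.48], [-0.09, 0.22, 0.18, 2.51, 2.81, 0.25, 2.51]] 2.72 0.19
150 [[0.36, 0.43, -0.37, 2.45, 2.5, 0.47, 2.58], [0.21, 0.22, -0.19, 2.49, 2.46, 0.29, 2.6]] 2.37 0.2
165 [[0.47, 0.45, -0.52, 2.44, 2.38, 0.5, 2.44], [0.4, 0.24, -0.42, 2.48, 2.29, 0.33, 2.5]] 2.2 0.21
```

```bash
cat > fk.py <<'E'
import numpy as np
from scipy.spatial.transform import Rotation as R
S=[-1,1,-1,1,-1,1,-1]
def fk(x,q,full=False):
    # x: per joint (offset translation 3, small rot 3), tool (trans 3, rot 3), sign pattern x fixed axes
    p=np.zeros(3); M=R.identity(); pts=[]
    for i in range(7):
        p=p+M.apply(x[6*i:6*i+3]); M=M*R.from_rotvec(x[6*i+3:6*i+6])*R.from_rotvec(q[i]*np.array([0,1,0] if i%2 else [0,0,SZ[i]]))
        pts.append(p)
    p=p+M.apply(x[42:45]); M=M*R.from_rotvec(x[45:48])
    return (p,M,pts) if full else (p,M)
SZ=[-1,0,-1,0,-1,0,-1]
E
cat > fit.py <<'E'
from h import *; import fk, itertools
from scipy.optimize import least_squares
rng=np.random.default_rng(1); D=[]
while len(D)<60:
    a=rng.uniform(-1.2,1.2); r=rng.uniform(.45,.85); p=np.array([r*np.cos(a),r*np.sin(a),rng.uniform(.1,.5)])
    M=R.from_rotvec(rng.normal(0,.35,3))*R.from_matrix(pose(cy,-Z))*R.from_euler('z',rng.uniform(-1.5,1.5))
    q=planner.inverse_kinematics(p,M.as_quat(scalar_first=True))
    if q is not None: D.append((np.array(q),p,M))
D.append((np.array(status.get_qpos()),np.array(status.get_tcp_pos()),R.from_quat(status.get_ee_rot(),scalar_first=True)))
best=None
for sg in itertools.product((-1,1),repeat=3):
  for tz in (0,np.pi/2,np.pi,-np.pi/2):
    fk.SZ=[-1,0,sg[0],0,sg[1],0,sg[2]]
    x=np.zeros(48); x[8]=.3;x[20]=.4;x[32]=.4;x[44]=.25;x[47]=tz; 
    def res(x,D=D):
        o=[1e-4*x]
        for q,p,M in D: a,b=fk.fk(x,q); o+= [a-p,.3*(b.inv()*M).as_rotvec()]
        return np.concatenate(o)
    c=np.linalg.norm(res(x))
    if best is None or c<best[0]: best=(c,fk.SZ,x)
print(best[0],best[1]); fk.SZ=best[1]
r=least_squares(res,best[2]); e=np.array([fk.fk(r.x,q)[0]-p for q,p,M in D]); print("pos err max",np.abs(e).max(),np.abs(res(r.x)).max())
np.savez("fk.npz",x=r.x,SZ=best[1])
E
time python3 fit.py
```

```text
1.50544047983409 [-1, 0, -1, 0, -1, 0, -1]
pos err max 2.109107360981355e-09 7.85398156734322e-05
real	0m6.132s
user	0m6.293s
sys	0m0.114s
```

FK is recovered exactly from the IK samples, so I can check joint-space paths for clearance offline.

```bash
cat > plan.py <<'E'
from h import *; import fk
z=np.load("fk.npz"); X=z['x']; fk.SZ=z['SZ'].tolist()
def trace(qa,qb,k=11,show=True):
    mn=9
    for s in np.linspace(0,1,k):
        p,M,pts=fk.fk(X,qa+s*(qb-qa),True); m=M.as_matrix()
        c=[p+.027*m[:,2]+.023*(a*m[:,0]+b*m[:,1]) for a,b in((1,0),(-1,0),(0,1),(0,-1))]+[p-.084*m[:,2]+a*.0375*m[:,0]+b*.094*m[:,1] for a in(1,-1) for b in(1,-1)]
        c=np.array(c); lo=c[:,2].argmin(); mn=min(mn,c[:,2].min())
        if show: print(round(s,1),p.round(3),"toolz",m[:,2].round(2),"low",c[lo].round(3),"body max x,y range",c[4:,0].max().round(2),c[4:,1].min().round(2),c[4:,1].max().round(2),"elbow/wrist",pts[3].round(2),pts[5].round(2))
    return mn
E
python3 - <<'E'
from plan import *
q0=np.array(status.get_qpos())
for a in(-60,-30,0):
    M=MF@R.from_euler('z',a,degrees=True).as_matrix()
    q=np.array(planner.inverse_kinematics(view+(.006-GO+.08)*nv,quat(M))); print(a,q.round(2)); trace(q0,q)
E
```

```text
-60 [ 0.4   0.24 -0.41  2.48  2.29  0.33  0.15]
0.0 [0.583 0.262 0.299] toolz [-0. -0. -1.] low [0.605 0.266 0.272] body max x,y range 0.63 0.16 0.36 elbow/wrist [0.26 0.06 0.87] [0.58 0.26 0.64]
0.1 [0.61  0.171 0.288] toolz [ 0.11 -0.13 -0.99] low [0.61  0.19  0.258] body max x,y range 0.65 0.08 0.28 elbow/wrist [0.26 0.04 0.88] [0.57 0.22 0.62]
0.2 [0.631 0.09  0.285] toolz [ 0.21 -0.24 -0.95] low [0.634 0.105 0.254] body max x,y range 0.66 0.01 0.21 elbow/wrist [0.25 0.01 0.88] [0.56 0.17 0.61]
0.3 [0.646 0.02  0.288] toolz [ 0.31 -0.32 -0.9 ] low [0.651 0.033 0.256] body max x,y range 0.67 -0.05 0.14 elbow/wrist [ 0.24 -0.01  0.89] [0.54 0.13 0.59]
0.4 [ 0.653 -0.036  0.293] toolz [ 0.39 -0.37 -0.84] low [ 0.661 -0.026  0.26 ] body max x,y range 0.66 -0.1 0.09 elbow/wrist [ 0.23 -0.03  0.89] [0.52 0.09 0.58]
0.5 [ 0.654 -0.079  0.297] toolz [ 0.47 -0.39 -0.79] low [ 0.663 -0.07   0.264] body max x,y range 0.66 -0.14 0.05 elbow/wrist [ 0.21 -0.04  0.89] [0.49 0.05 0.56]
0.6 [ 0.646 -0.109  0.297] toolz [ 0.54 -0.38 -0.75] low [ 0.657 -0.1    0.264] body max x,y range 0.65 -0.17 0
[... 3670 characters left out ...]
 -0.13  0.88] [0.47 0.02 0.54]
0.7 [ 0.586 -0.115  0.248] toolz [ 0.45 -0.3  -0.84] low [ 0.579 -0.119  0.214] body max x,y range 0.61 -0.18 0.01 elbow/wrist [ 0.2  -0.16  0.88] [ 0.43 -0.01  0.53]
0.8 [ 0.57  -0.129  0.248] toolz [ 0.51 -0.27 -0.82] low [ 0.565 -0.132  0.213] body max x,y range 0.59 -0.2 -0.01 elbow/wrist [ 0.18 -0.18  0.88] [ 0.4  -0.04  0.53]
0.9 [ 0.549 -0.134  0.247] toolz [ 0.56 -0.22 -0.8 ] low [ 0.546 -0.136  0.212] body max x,y range 0.56 -0.21 -0.02 elbow/wrist [ 0.15 -0.2   0.88] [ 0.36 -0.06  0.52]
1.0 [ 0.522 -0.131  0.246] toolz [ 0.6  -0.17 -0.78] low [ 0.521 -0.131  0.21 ] body max x,y range 0.53 -0.22 -0.02 elbow/wrist [ 0.12 -0.22  0.88] [ 0.32 -0.07  0.51]
```

Path a=0 stays at least 0.21 m up, clear of both cameras and of the lid. Running it now.

```bash
python3 - <<'E'
from plan import *
q=np.array(planner.inverse_kinematics(view+(.006-GO+.08)*nv,quat(MF))); assert trace(np.array(status.get_qpos()),q,show=False)>.2
manip.set_joints(q); print(status.get_tcp_pos(),status.get_time())
print(manip.movel(view+(.006-GO)*nv,rate=.06,max_force=6),status.get_tcp_pos(),status.get_grip_width())
manip.hold(.3); o=[]
for n in("side","top"):
    im,d=vision.snapshot(n); np.savez(f"{n}3.npz",im=im,d=d); print(lid_angle(n,d))
    for s in vision.silhouettes(n,"jigger")[:2]: print(n,s['score'],s['box'],s['mask'].sum(), "iou",iou(jmask(n,view-.039*nv,nv),s['mask'].astype(float)))
    x={"side":(330,190,430,290),"top":(310,160,410,260)}[n]
    big=cv2.resize(im[x[1]:x[3],x[0]:x[2]],(400,400),interpolation=2)
    mm=cv2.resize(jmask(n,view-.039*nv,nv)[x[1]:x[3],x[0]:x[2]],(400,400)); cs,_=cv2.findContours((mm>.5).astype(np.uint8),0,1); cv2.drawContours(big,cs,-1,(0,0,255),1); o.append(big)
cv2.imwrite("pics/f.png",np.hstack(o)); print(status.get_time())
E
```

```text
[ 0.52301496 -0.13113583  0.24612868] 19.2917
False [ 0.56986472 -0.14456266  0.18330517] 0.0359011926872531
(np.float64(1.886142999925707), np.int64(1793), 2321, array([0.057, 0.081]))
side 0.69 [349.2, 250.3, 376.0, 275.3] 297 iou 0.4486113735121859
side 0.59 [235.6, 66.8, 364.7, 210.6] 9714 iou 0.0
(np.float64(1.8790395664277282), np.int64(1353), 1819, array([0.055, 0.08 ]))
top 0.64 [360.9, 218.4, 377.6, 238.2] 240 iou 0.632915737085979
21.275
```

View pics/f.png

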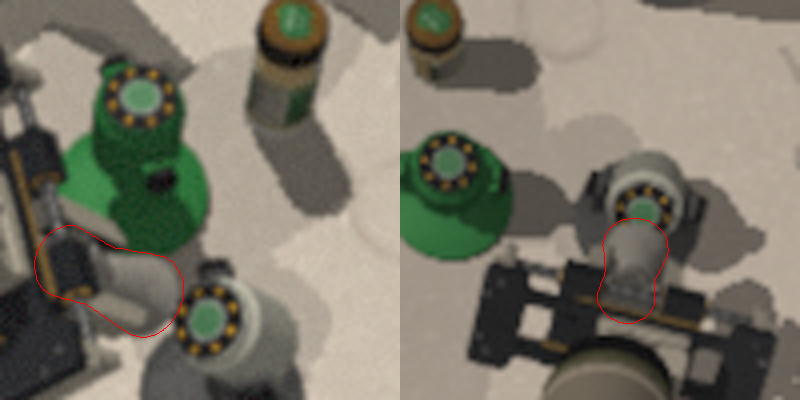

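The jigger matches the predicted outline (red) in both views: its wide mouth faces the lens, it isn't touching the camera, and the lid is at about 1.88 rad. The 25 mm and 0.2 rad limits leave room for the remaining measurement error, so I'm handing in.

```bash
python3 - <<'E'
from h import *
print(manip.job_done(),status.get_time(),status.get_grip_width(),np.abs(status.get_qd()).max())
E
```

```text
the job is handed in; nothing more can be done
the job is handed in; nothing more can be done
```

I handed the job in at about 21 s with the lid resting open (about 1.88 rad measured) and the jigger held still about 10 cm in front of the white camera's lens, wide mouth towards it; no verdict came back.

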